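# Lock the cutter stack with the linch pin

## Robot

A 7-joint arm with a two-finger parallel gripper is mounted at the origin on a cart in front of the work surface, level with it; the furniture and walls round the work are solid. World frame = base frame: x ahead of the robot, y to its left, z up, the work surface at z = 0. Lengths are in m, angles in degrees, forces in N, time in s.
With the tool pointing down it reaches from about 0.4 to 0.85 m from the base axis. Payload 4.5 kg.
Tool frame: the origin (TCP) lies between the finger pads; the fingertips stand 17 mm ahead of it and the grasp point (between the pads) lies 2 mm behind it; z points along the fingers, y is the line along which they close (so a half turn about z gives the same grasp; the last joint's range is limited). The gripper opens to 88 mm and grips with 3 to 60 N. Pads are 18 mm wide; open, the fingers measure 123 mm over their backs; the gripper's body (75 mm by 187 mm) begins 45 mm behind the grasp point.
Start: joints at [-61.776, 39.483, -11.15, 89.685, 9.013, 51.709, -12.324], TCP at [0.277, 0.56, 0.223] pointing down, gripper open.
Joint ranges: [-172.22, 172.22], [-26.19, 119.32], [-84.43, 86.54], [7.71, 146.69], [-57.33, 237.33], [2.42, 119.75], [-152.13, 152.13]. Speed limits (degrees/s): [147.25, 147.25, 180, 180, 180, 180, 180].

## Interface

Orientations are given as a 3x3 rotation matrix whose columns are the frame's x, y, z axes.
In Python, from station import manip, optics gives the robot as it stands. The module is installed in compiled form; this text tells all that it offers.
- The arm moves only by the tool carry_out, never from a script. Its argument "increments" is a list of rows, each a list of 7 numbers: the shift along the tool's x, y, z in mm, then the turn, a rotation vector about the tool's x, y, z in degrees, then the opening, from -1 (shut) to 1 (fully open). In form: [[tx, ty, tz, rx, ry, rz, gripper], ...]. A call has 1 to 5 rows; each row shifts and turns the commanded pose from where the row before left it, along the tool's axes as they then stand; what a row does not reach is not made up. A row lasts 1/12 s, in which the tool goes at most 41.7 mm and 7.16 degrees, less where a joint would pass 70% of its speed; a pose out of reach is approached as far as the arm can. A call is refused whole if a number of a shift passes 41.7 or a number of a turn 7.16, either way. A call with a gripper value outside its range is refused whole. The fingers move at their own pace and stop on an object; "squeeze" is the grip in N (left out, the last holds). Time passes only in rows, so rows that do not move let the fingers close. It gives the time, the measured TCP pose, the force, the opening and the grip force at its end, in the units of the state.
- manip.state(): the state, without advancing time (a new reading comes with each control period).
- optics.get_image(name): name is "scene" or "side" or "wrist"; returns (picture, depth): 384x512x3 uint8, red, green, blue; 384x512 float32, m along the optical axis (not along the pixel's ray), 0 where there is no reading.
- optics.camera_model(name): a dict with "K" (3x3 intrinsics, pixels), "k1" (the pictures are not rectified: a ray, as slopes to the right and down, at radius r is drawn at 1 + k1 r^2 times it, then the intrinsics apply), "cam_to_world" (4x4, takes a point from camera to world coordinates). Camera axes: x right, y down, z forward; pixel columns grow to the right and rows downward; lengths in m; the calibration is good to about 2 mm. A picture is of the moment at which its call begins: read the wrist's pose just before it. camera_model takes no time and is no camera call; for the wrist camera it gives the pose at the moment of the call.
- manip.hand_in(): hands the job in; it is judged then, once.
The state is a dict: "time": time; "q": joint angles; "joint_vel": joint speeds; "joint_efforts": joint torques, N m; "tcp_pos": TCP position; "eef_rot": TCP orientation; "wrist_force": force on the tool from outside, world axes, zero at the start; "torque": the same for the moment, N m; "width": finger opening in m; "grip_force": force on a finger pad.
Only numpy, scipy, OpenCV 4.12 (cv2) and the standard library are available. Lean on these libraries where they do the work, as an engineer would, in place of code of your own. Each camera call takes 0.05 s, during which the arm holds its last target. There are 200 camera calls.

## Task

Lock the cutter stack on its transport stand: take the linch pin from its wooden rest, push its shank through the cross hole near the top of the square post from the side of the stand that faces the robot until the head's shoulder sits against the post, then flip the sprung ring up and over the post top so that it snaps down over the pin's end. Feel your way with light pushes of about 10 N: leverage multiplies them, and the contact of pin or ring with the stand and its post must never pass 40 N. Leave the pin fully home with the ring closed, and leave the other things on the bench where they are.

Things in the scene. Friction and masses are not known exactly. Their poses are not given: they have to be found in the camera images.
- stand: transport stand fixed to the bench: dark steel foot 130x110x15 mm; on it a cutter and two spacer rings (stack top 73 mm above the bench) round an upright bright steel post, 20x20 mm square, sides parallel to the stand's axes, post axis = the stand's z. Origin: centre of the foot's underside; +x points away from the robot, z up
- hole_low (a point): where the robot-side mouth of the post's cross hole would be with the post fully screwed down: 88 mm above the bench, on the post face (stand x=-10 mm). The post is screwed out by 4 to 30 mm, which this point does not show. The hole runs along the stand's x through the post; 13 mm wide, 11.8 mm high, axis always 26 mm below the post's flat top. The post keeps its height under light pushes
- linch_pin: steel linch pin, about 200 g. Origin: centre of the shoulder (front face of the head) on the shank axis; +x along the shank to the tip, z up. Shank 10x10 mm square to x=34 mm, then a blunt round nose, 9 mm diameter at x=38 mm. At the start it stands in its rest, shank level. Let go in the hole it sags by 0.1 rad. Home: shoulder on the post, origin at x=-10 mm in the stand's frame
- pin_grip (a point): grasp point in the pin's head, at x=-15, z=+28 mm in the pin's frame. The head is a dark block from x=-30 to 0, 14 mm wide (y), from z=-14 to +36 mm. Grasp it across y, fingertips 5 mm or more above the shank axis, so that they clear the ring that lies back round the head
- linch_ring (a joint): angle of the sprung wire ring on the pin (rad). Axle along the pin's y at x=-6, z=0 mm. 0: open, lying straight back from the head and level; 1.57: straight up; 3.39: closed, pointing to the tip side and 0.25 rad below the shank, its cross bar past the pin's end. Over-centre spring: below about 1.57 it snaps open, above it snaps shut; moving it takes up to 0.1 Nm (1.5 N at the tab)
- ring_tab (a point): point in the ring's flat pull tab, 70 mm from the axle. The tab runs from 54 to 80 mm from the axle, 10 mm wide (along the pin's y), 5 mm thick. The ring is a loop of 5 mm wire, 31 mm clear width, its cross bar 54 mm from the axle
- pin_rest: wooden rest fixed to the bench, 50x60 mm, with a slot 17.6 mm wide and 8 mm deep along its x axis, slot floor 15 mm above the bench; the pin's head stands in it. Origin: centre of its underside; the pin points to its +x
- spanner_13: bystander: open-end spanner, 165 mm long, flat on the bench
- sanding_block: bystander: cork sanding block 64x112x37 mm
- offcut_block: bystander: pine block 65x90x42 mm
- wedge_0: bystander: wooden wedge 28x90x18 mm
- wedge_1: bystander: wooden wedge 28x110x18 mm
- spacer_2: bystander: flat steel ring, 66 mm across, 10 mm high
Things that resemble listed ones, but are neither listed nor needed, are in the scene too. What is shaped like the linch_pin but pink is not meant.

How it is judged:
By the outcome, as a careful person would: the job done as asked, in the order asked, and still so for the second after the job is handed in, with the robot touching nothing.
It also fails if it takes over 64 s, if anything falls off the work surface, if the arm or the gripper's body presses on something with over 40 N, if the wrist force passes 120 N, or if a joint passes its speed limit or range.

## Working session

There is one attempt and no reset: what is moved stays moved. The work goes in short steps, Python scripts to look and compute and a tool call to move; the robot and the scene stay as the last step left them, time stands still between calls to the robot, and variables do not carry over. Pictures are saved under pics/ and viewed, at most 10 in all, crops included, and the job is handed in when it is done.

Besides the shell and the picture viewer there is one more tool, called after "Call:" by a JSON object that holds its "method" and its "body". carry_out: Moves the arm, as the interface text tells. Its arguments: {"type":"object","properties":{"increments":{"type":"array","items":{"type":"array","items":{"type":"number"}}},"squeeze":{"type":"number"}},"required":["increments"]}

```bash
mkdir -p pics
cat > h.py <<'E'
import numpy as np, cv2
from station import manip, optics
def grab(n):
    m=optics.camera_model(n); im,d=optics.get_image(n); return im,d,m
def ray(m,u,v):
    K=np.array(m["K"]);k1=m["k1"]
    xd=(u-K[0,2])/K[0,0]; yd=(v-K[1,2])/K[1,1]; x,y=xd,yd
    for _ in range(20):
        s=1+k1*(x*x+y*y); x,y=xd/s,yd/s
    return np.array([x,y,1.0])
def pt(m,u,v,z):   # on plane z
    T=np.array(m["cam_to_world"]); r=T[:3,:3]@ray(m,u,v); o=T[:3,3]
    return o+r*(z-o[2])/r[2]
def pd(m,d,u,v):
    T=np.array(m["cam_to_world"]); return T[:3,:3]@(ray(m,u,v)*d[int(round(v)),int(round(u))])+T[:3,3]
def proj(m,p):
    T=np.array(m["cam_to_world"]); c=T[:3,:3].T@(np.array(p)-T[:3,3]); x,y=c[:2]/c[2]
    s=1+m["k1"]*(x*x+y*y); K=np.array(m["K"]); return K[0,0]*x*s+K[0,2],K[1,1]*y*s+K[1,2]
def cloud(m,d):
    v,u=np.mgrid[:384,:512]; K=np.array(m["K"]); T=np.array(m["cam_to_world"])
    xd=(u-K[0,2])/K[0,0]; yd=(v-K[1,2])/K[1,1]; x,y=xd,yd
    for _ in range(20):
        s=1+m["k1"]*(x*x+y*y); x,y=xd/s,yd/s
    P=np.stack([x*d,y*d,d],-1)@T[:3,:3].T+T[:3,3]; P[d==0]=np.nan; return P
def save(n,im): cv2.imwrite("pics/"+n,im[...,::-1])
E
python3 - <<'E'
from h import *
a=[]
for n in("scene","side"):
    im,d,m=grab(n); a.append(im); np.savez(n+".npz",im=im,d=d); print(n,np.round(m["cam_to_world"],3).tolist(),np.round(m["K"],1).tolist(),m["k1"])
s=np.vstack(a); save("a.png",s)
print(manip.state())
E
```

```text
scene [[-0.769, -0.421, 0.481, -0.084], [-0.639, 0.518, -0.568, 0.742], [-0.01, -0.744, -0.668, 0.936], [0.0, 0.0, 0.0, 1.0]] [[378.3, 0.0, 252.9], [0.0, 378.3, 195.1], [0.0, 0.0, 1.0]] -0.09725241036356085
side [[0.9, -0.306, 0.311, 0.212], [-0.436, -0.606, 0.666, -0.64], [-0.016, -0.735, -0.678, 0.755], [0.0, 0.0, 0.0, 1.0]] [[392.7, 0.0, 259.4], [0.0, 392.7, 185.9], [0.0, 0.0, 1.0]] -0.031895944338976565
{'time': 0.1, 'q': array([-61.77616299,  39.52722567, -11.1452837 ,  89.74016544,
         9.01305225,  51.70835529, -12.32554603]), 'joint_vel': array([ 0.00575643, -0.15156508,  0.01209447, -0.18315528,  0.01001499,
       -0.10211342, -0.12527672]), 'joint_efforts': array([-3.82270271e-03, -5.28494847e+01, -1.27184104e+00, -1.53837258e+01,
       -5.26465068e-02,  1.98013382e-03,  3.72344800e-05]), 'tcp_pos': array([0.27657113, 0.55980897, 0.22249702]), 'eef_rot': array([[-8.96613281e-01,  4.42814013e-01, -6.11533721e-04],
       [ 4.42814417e-01,  8.96612002e-01, -1.51994084e-03],
       [-1.24742628e-04, -1.63359509e-03, -9.99998658e-01]]), 'wrist_force': array([0.43340432, 0.32554898, 0.07690073]), 'torque': array([-0.01427179,  0.00178705, -0.03236305]), 'grip_force': 0.0, 'width': 0.08814287013006152}
```

View pics/a.png

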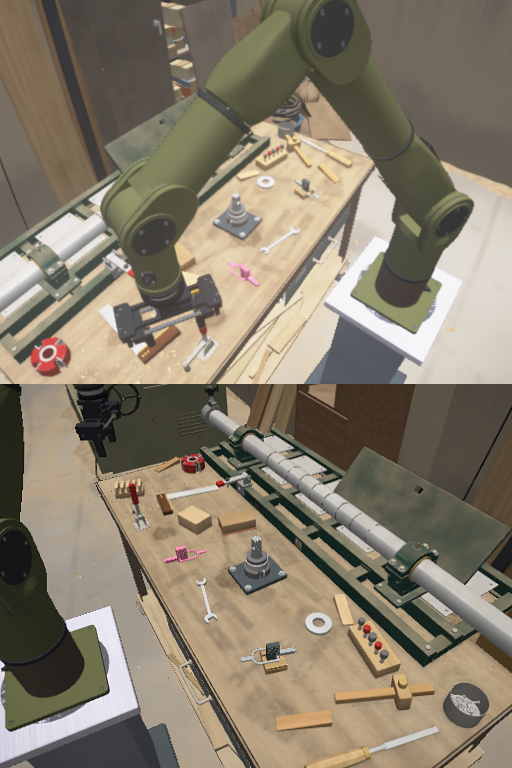

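The scene picture shows the stand at (237,215) and the dark pin on its wooden rest at (306,187). The side picture shows the stand at (257,185), the dark pin at (272,270) and a pink look-alike at (184,170). The two candidates for the linch pin are the dark one, side (272,270), and the pink one, side (184,170). By the description I choose the dark one and check it in a close crop.

Run:
```python
from h import *
A=[]
for n,bx in(("side",[(225,245,80,50),(217,140,80,70)]),("scene",[(280,165,50,40),(205,180,70,65)])):
    f=np.load(n+".npz"); 
    for x,y,w,h in bx: A.append(cv2.resize(f["im"][y:y+h,x:x+w],(400,300),interpolation=cv2.INTER_CUBIC))
save("b.png",np.vstack([np.hstack(A[:2]),np.hstack(A[2:])]))
m=optics.camera_model("side"); d=np.load("side.npz")["d"]
P=cloud(m,d)
def box(c,r,z0,z1):
    k=(abs(P[...,0]-c[0])<r)&(abs(P[...,1]-c[1])<r)&(P[...,2]>z0)&(P[...,2]<z1); return P[k]
for nm,(u,v) in dict(stand=(257,185),pin=(272,270),pink=(184,170)).items(): print(nm,pd(m,d,u,v).round(3))
c=pd(m,d,257,170)
Q=box(c,.08,.085,.2); print(len(Q),Q.min(0),Q.max(0),np.median(Q,0))
```

```text
stand [0.532 0.062 0.047]
pin [ 0.447 -0.191  0.036]
pink [0.381 0.235 0.026]
173 [0.53140089 0.07496694 0.08513073] [0.55378486 0.09871711 0.13242381] [0.54016066 0.07979863 0.11455494]
```

View pics/b.png

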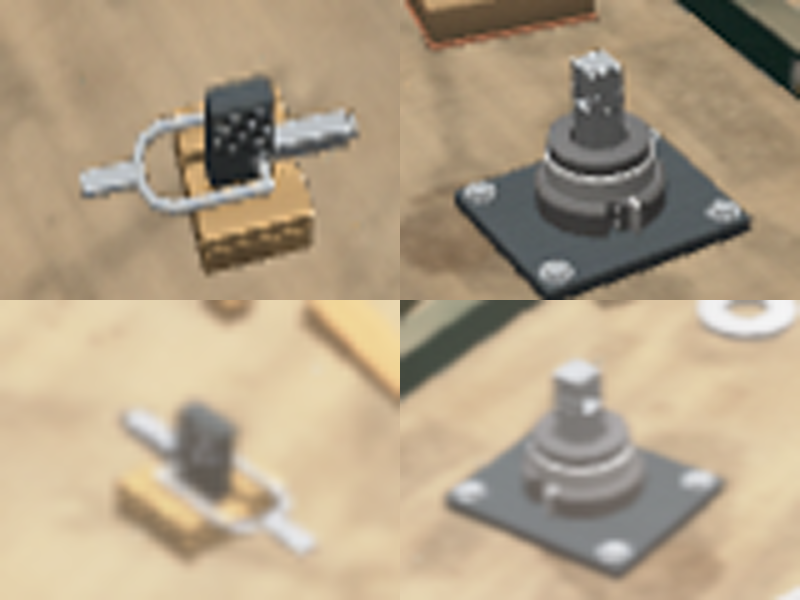

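Crop top-left: the dark head with its shank to the right and the ring lying back to the left, standing in the wooden rest. It is the linch pin. The stand's post (right crops) shows its hole in the face at about side (334..339,165). Next I get coarse poses from depth.

Run:
```python
from h import *
def rect(Q):
    r=cv2.minAreaRect((Q[:,:2]*1000).astype(np.float32)); return np.round(r[0],1),np.round(r[1],1),round(r[2],1)
for n in("side","scene"):
    m=optics.camera_model(n); d=np.load(n+".npz")["d"]; P=cloud(m,d)
    def box(cx,cy,r,z0,z1): return P[(np.hypot(P[...,0]-cx,P[...,1]-cy)<r)&(P[...,2]>z0)&(P[...,2]<z1)]
    Q=box(.54,.08,.12,.010,.021); print(n,"foot",len(Q),rect(Q),np.median(Q[:,2]))
    Q=box(.54,.08,.12,.1,.2); print("post",len(Q),rect(Q),np.percentile(Q[:,2],[90,98]))
    Q=box(.45,-.19,.12,.05,.09); print("head",len(Q),rect(Q),np.percentile(Q[:,2],[90,98]))
    Q=box(.45,-.19,.12,.021,.045); print("pinlow",len(Q),rect(Q),np.median(Q[:,2]))
    Q=box(.45,-.19,.12,.008,.08); print("all",len(Q),rect(Q))
w=optics.camera_model("wrist"); s=manip.state()
R=np.array(s["eef_rot"]); T=np.array(w["cam_to_world"])
print("cam in tool",(R.T@(T[:3,3]-s["tcp_pos"])).round(4),(R.T@T[:3,:3]).round(3).tolist(),w["K"][0])
```

```text
side foot 799 (array([542.8,  86.6]), array([130.5, 112.1]), 4.2) 0.014653355747550778
post 128 (array([542.1,  86.9]), array([21.4, 23.1]), 6.8) [0.13085837 0.13201505]
head 117 (array([ 450.6, -187.1]), array([14.5, 29.7]), 72.2) [0.06546678 0.06591144]
pinlow 538 (array([ 442.1, -185.2]), array([ 60.8, 124.4]), 75.5) 0.02925305791541477
all 820 (array([ 442.1, -185.3]), array([ 61. , 124.4]), 75.5)
scene foot 524 (array([542. ,  92.9]), array([130.4, 113.8]), 4.6) 0.01382746979342453
post 77 (array([541.1,  94.3]), array([22.6, 21.8]), 6.0) [0.12977806 0.13069572]
head 35 (array([ 448.1, -179.9]), array([16. , 26.6]), 77.6) [0.06482078 0.06625821]
pinlow 148 (array([ 441. , -177.5]), array([113. ,  58.8]), 9.7) 0.02892153029085831
all 272 (array([ 441.5, -180.6]), array([110.3,  66.7]), 12.9)
cam in tool [ 0.0693 -0.0012 -0.1618] [[0.0, -0.962, -0.273], [1.0, 0.0, 0.001], [-0.001, -0.273, 0.962]] [338.70637875   0.         257.72245524]
```

Call:
{"method": "carry_out", "body": {"increments": [[0,0,0,0,0,-5.6,1],[0,0,0,0,0,-5.6,1],[-24,-28,0,0,0,0,1],[-24,-28,0,0,0,0,1],[-24,-28,0,0,0,0,1]]}}

```text
time: 0.52
tcp_pos: [0.3243, 0.4593, 0.2226]
eef_rot: [[-0.966, 0.259, -0.001], [0.259, 0.966, -0.001], [0.0, -0.001, -1.0]]
wrist_force: [0.4, 0.3, 0.0]
width: 0.0883
grip_force: 0.0
```

Call:
{"method": "carry_out", "body": {"increments": [[-24,-28,0,0,0,0,1],[-24,-28,0,0,0,0,1],[-24,-28,0,0,0,0,1],[-24,-28,0,0,0,0,1],[-24,-28,0,0,0,0,1]]}}

```text
time: 0.93
tcp_pos: [0.4042, 0.2923, 0.223]
eef_rot: [[-0.966, 0.26, -0.0], [0.26, 0.966, -0.0], [0.0, -0.0, -1.0]]
wrist_force: [0.4, -0.1, -0.0]
width: 0.088
grip_force: 0.0
```

Call:
{"method": "carry_out", "body": {"increments": [[-24,-28,0,0,0,0,1],[-24,-28,0,0,0,0,1],[-24,-28,0,0,0,0,1],[-24,-28,0,0,0,0,1],[-24,-28,0,0,0,0,1]]}}

```text
time: 1.35
tcp_pos: [0.4836, 0.1258, 0.223]
eef_rot: [[-0.966, 0.26, -0.001], [0.26, 0.966, -0.0], [0.0, -0.0, -1.0]]
wrist_force: [1.0, 0.6, 0.3]
width: 0.088
grip_force: 0.0
```

Call:
{"method": "carry_out", "body": {"increments": [[0,0,0,0,0,0,1],[0,0,0,0,0,0,1]]}}

```text
time: 1.52
tcp_pos: [0.4839, 0.125, 0.2228]
eef_rot: [[-0.964, 0.266, -0.0], [0.266, 0.964, -0.001], [0.0, -0.001, -1.0]]
wrist_force: [-0.6, 0.3, 0.6]
width: 0.0881
grip_force: 0.0
```

```bash
cat > meas.py <<'E'
from h import *
def rect(Q):
    r=cv2.minAreaRect((Q[:,:2]*1000).astype(np.float32)); return np.round(r[0],1),np.round(r[1],1),round(r[2],1)
E
python3 - <<'E'
from meas import *
im,d,m=grab("wrist"); save("w1.png",im); np.savez("w1.npz",im=im,d=d,T=m["cam_to_world"])
P=cloud(m,d)
def box(cx,cy,r,z0,z1): return P[(np.hypot(P[...,0]-cx,P[...,1]-cy)<r)&(P[...,2]>z0)&(P[...,2]<z1)]
Q=box(.54,.09,.12,.010,.021); print("foot",len(Q),rect(Q),np.median(Q[:,2]))
Q=box(.54,.09,.05,.08,.2); print("post",len(Q),rect(Q),np.percentile(Q[:,2],[90,98]))
z=np.percentile(Q[:,2],90); Q=Q[Q[:,2]>z-.006]; print("top",len(Q),rect(Q),np.median(Q[:,2]))
E
```

```text
foot 5836 (array([543. ,  87.2]), array([129.9, 110.3]), 5.0) 0.015455016748241235
post 1167 (array([542.7,  87.3]), array([20.5, 20.5]), 4.8) [0.13156112 0.13228802]
top 566 (array([542.8,  87.4]), array([20.4, 20.5]), 6.3) 0.13083308977662164
```

View pics/w1.png

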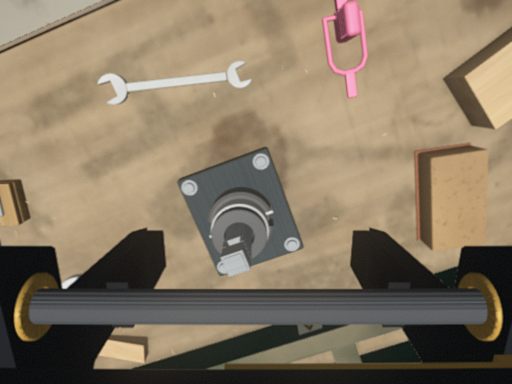

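The wrist view shows the stand foot around (240,210) with the post top at (235,262), the spanner at (175,85) and the pink decoy at (345,40). Stand: centre (542.9, 87.3), yaw about 5°, post top about 0.131. Next is the pin.

Call:
{"method": "carry_out", "body": {"increments": [[-5,-31,0,0,0,0,1],[-5,-31,0,0,0,0,1],[-5,-31,0,0,0,0,1],[-5,-31,0,0,0,0,1],[-5,-31,0,0,0,0,1]]}}

```text
time: 1.98
tcp_pos: [0.4666, -0.0273, 0.2232]
eef_rot: [[-0.967, 0.256, -0.0], [0.256, 0.967, 0.001], [0.0, 0.001, -1.0]]
wrist_force: [0.5, -1.2, 0.5]
width: 0.088
grip_force: 0.0
```

Call:
{"method": "carry_out", "body": {"increments": [[-5,-31,0,0,0,0,1],[-5,-31,0,0,0,0,1],[-5,-31,0,0,0,0,1],[-5,-31,0,0,0,0,1],[-5,-31,0,0,0,0,1]]}}

```text
time: 2.4
tcp_pos: [0.4512, -0.1836, 0.2233]
eef_rot: [[-0.967, 0.256, 0.0], [0.256, 0.967, 0.001], [-0.0, 0.001, -1.0]]
wrist_force: [0.9, 0.1, -0.3]
width: 0.088
grip_force: 0.0
```

Call:
{"method": "carry_out", "body": {"increments": [[0,0,0,0,0,0,1],[0,0,0,0,0,0,1]]}}

```text
time: 2.57
tcp_pos: [0.451, -0.1843, 0.223]
eef_rot: [[-0.965, 0.261, 0.0], [0.261, 0.965, 0.001], [0.0, 0.001, -1.0]]
wrist_force: [0.7, 0.1, -0.4]
width: 0.0883
grip_force: 0.0
```

Run:
```python
from meas import *
s=manip.state(); print(s["tcp_pos"],s["eef_rot"][:,0],s["q"].round(1))
im,d,m=grab("wrist"); save("w2.png",im)
P=cloud(m,d)
def box(cx,cy,r,z0,z1): return P[(np.hypot(P[...,0]-cx,P[...,1]-cy)<r)&(P[...,2]>z0)&(P[...,2]<z1)]
for z0,z1,nm in((.058,.075,"headtop"),(.024,.04,"shank+ring"),(.008,.022,"rest")):
    Q=box(.447,-.187,.1,z0,z1); print(nm,len(Q),rect(Q),np.median(Q[:,2]))
```

```text
[ 0.45097178 -0.18434661  0.22302651] [-9.65297736e-01  2.61151788e-01  1.56817774e-04] [ 29.9  30.1 -20.1 112.6  15.6  39.8  75.2]
headtop 438 (array([ 451.2, -186. ]), array([13.8, 29.9]), 74.8) 0.06475035363224926
shank+ring 1461 (array([ 442.5, -184.3]), array([ 58.9, 123.7]), 77.8) 0.0313584088374852
rest 328 (array([ 452.2, -186.9]), array([59.8, 50.4]), 77.5) 0.015574130505026151
```

View pics/w2.png

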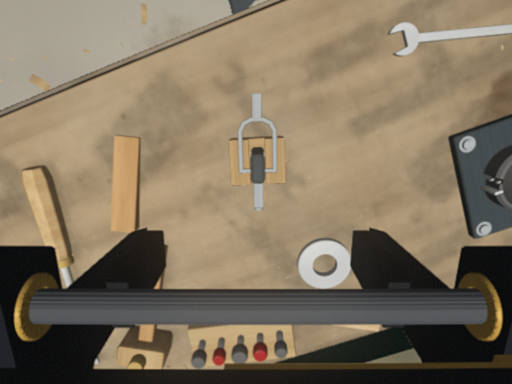

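The pin sits at about (258,150), tab at (257,95) and tip at (259,208), almost in line with the tool. The head centre is (451.2,-186) and the sizes match, so I grasp.

Call:
{"method": "carry_out", "body": {"increments": [[-0.5,-1.5,0,0,0,-1.7,1],[0,0,35,0,0,0,1],[0,0,35,0,0,0,1],[0,0,35,0,0,0,1],[0,0,30,0,0,0,1]]}}

```text
time: 3.03
tcp_pos: [0.4517, -0.1827, 0.0868]
eef_rot: [[-0.974, 0.227, 0.001], [0.227, 0.974, 0.002], [-0.0, 0.002, -1.0]]
wrist_force: [0.0, -0.3, 0.3]
width: 0.0885
grip_force: 0.0
```

Call:
{"method": "carry_out", "body": {"increments": [[0,0,20,0,0,0,1],[0,0,13,0,0,0,1],[0,0,0,0,0,0,1],[0,0,0,0,0,0,0],[0,0,0,0,0,0,-0.3]], "squeeze": 20}}

```text
time: 3.45
tcp_pos: [0.452, -0.1847, 0.056]
eef_rot: [[-0.973, 0.229, 0.001], [0.229, 0.973, 0.001], [-0.001, 0.001, -1.0]]
wrist_force: [-0.2, -0.1, 0.3]
width: 0.0771
grip_force: 0.0
```

Call:
{"method": "carry_out", "body": {"increments": [[0,0,0,0,0,0,-1],[0,0,0,0,0,0,-1],[0,0,0,0,0,0,-1],[0,0,0,0,0,0,-1],[0,0,0,0,0,0,-1]], "squeeze": 20}}

```text
time: 3.87
tcp_pos: [0.4511, -0.1863, 0.0555]
eef_rot: [[-0.973, 0.232, 0.001], [0.232, 0.973, -0.0], [-0.001, 0.0, -1.0]]
wrist_force: [0.6, 0.0, -0.0]
width: 0.0437
grip_force: 0.0
```

Call:
{"method": "carry_out", "body": {"increments": [[0,0,0,0,0,0,-1],[0,0,0,0,0,0,-1],[0,0,0,0,0,0,-1],[0,0,0,0,0,0,-1],[0,0,0,0,0,0,-1]], "squeeze": 30}}

```text
time: 4.28
tcp_pos: [0.4509, -0.1862, 0.0552]
eef_rot: [[-0.973, 0.232, -0.0], [0.232, 0.973, 0.0], [0.0, 0.0, -1.0]]
wrist_force: [-0.7, 0.3, -0.6]
width: 0.0102
grip_force: 0.0
```

Run:
```python
from meas import *
s=manip.state(); print(s["width"],s["grip_force"],s["tcp_pos"])
im,d,m=grab("wrist")
im2,_,_=grab("side")
save("w3.png",np.hstack([cv2.resize(im,(400,300)),cv2.resize(im2[230:310,200:320],(400,300))]))
```

```text
0.010197127658546546 0.0 [ 0.45094339 -0.18615243  0.05515136]
```

View pics/w3.png

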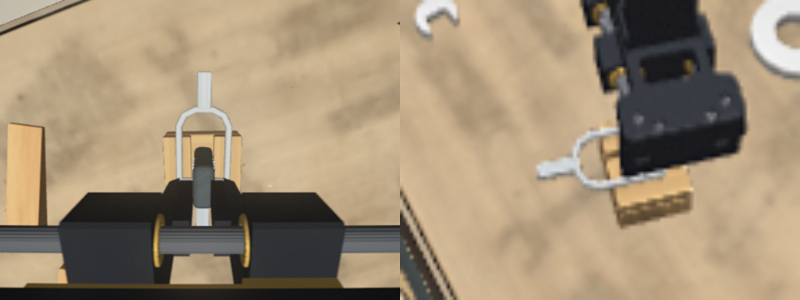

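The wrist half shows the head at (203,180) between the fingers, with the ring and rest behind. The fingers are still closing, so I wait a few rows more.

Call:
{"method": "carry_out", "body": {"increments": [[0,0,0,0,0,0,-1]], "squeeze": 30}}

```text
time: 4.47
tcp_pos: [0.451, -0.1861, 0.0552]
eef_rot: [[-0.973, 0.232, -0.0], [0.232, 0.973, 0.0], [0.0, 0.0, -1.0]]
wrist_force: [-0.9, 0.3, 0.2]
width: 0.0009
grip_force: 0.0
```

Call:
{"method": "carry_out", "body": {"increments": [[0,0,0,0,0,0,-1],[0,0,0,0,0,0,-1]]}}

```text
time: 4.63
tcp_pos: [0.451, -0.1862, 0.0552]
eef_rot: [[-0.973, 0.232, 0.0], [0.232, 0.973, 0.0], [-0.0, 0.0, -1.0]]
wrist_force: [0.4, -0.3, -0.7]
width: 0.0004
grip_force: 0.0
```

Run:
```python
from meas import *
s=manip.state()
im,d,m=grab("wrist"); P=cloud(m,d)
im2,d2,m2=grab("side"); P2=cloud(m2,d2)
a=cv2.resize(im[80:280,150:370],(400,400)); b=cv2.resize(im2[220:320,210:310],(400,400))
save("w4.png",np.hstack([a,b]))
print([np.round(x,0) for x in (proj(m,s["tcp_pos"]),proj(m,s["tcp_pos"]-np.array([0,0,.017])),proj(m2,s["tcp_pos"]-np.array([0,0,.017])),proj(m2,s["tcp_pos"]))])
for v in range(170,300,8): print(v,P[v,250].round(3),P[v,258].round(3),im[v,258])
```

```text
[array([260., 233.]), array([260., 221.]), array([273., 267.]), array([273., 263.])]
170 [ 0.427 -0.186  0.011] [ 0.428 -0.182  0.011] [109  88  66]
178 [ 0.431 -0.187  0.015] [ 0.432 -0.182  0.016] [220 187 133]
186 [ 0.436 -0.188  0.015] [ 0.437 -0.184  0.016] [212 176 125]
194 [ 0.436 -0.188  0.031] [ 0.436 -0.184  0.033] [62 56 47]
202 [ 0.436 -0.188  0.045] [ 0.436 -0.184  0.049] [60 54 49]
210 [ 0.436 -0.188  0.059] [ 0.436 -0.184  0.062] [60 55 49]
218 [ 0.439 -0.188  0.064] [ 0.439 -0.184  0.065] [93 95 92]
226 [ 0.442 -0.189  0.064] [ 0.443 -0.185  0.065] [ 98 103 101]
234 [ 0.442 -0.189  0.076] [ 0.442 -0.185  0.076] [60 57 57]
242 [ 0.441 -0.188  0.085] [ 0.442 -0.185  0.084] [58 58 57]
250 [ 0.442 -0.188  0.091] [ 0.446 -0.186  0.084] [55 55 54]
258 [ 0.442 -0.188  0.099] [ 0.449 -0.187  0.087] [53 55 55]
266 [ 0.442 -0.188  0.105] [ 0.452 -0.187  0.087] [55 56 55]
274 [ 0.442 -0.188  0.11 ] [ 0.455 -0.188  0.088] [96 97 98]
282 [ 0.442 -0.188  0.116] [ 0.458 -0.189  0.089] [95 97 98]
290 [ 0.425 -0.183  0.149] [ 0.425 -0.181  0.149] [39 38 39]
298 [ 0.425 -0.183  0.151] [ 0.426 -0.181  0.151] [82 83 86]
```

View pics/w4.png

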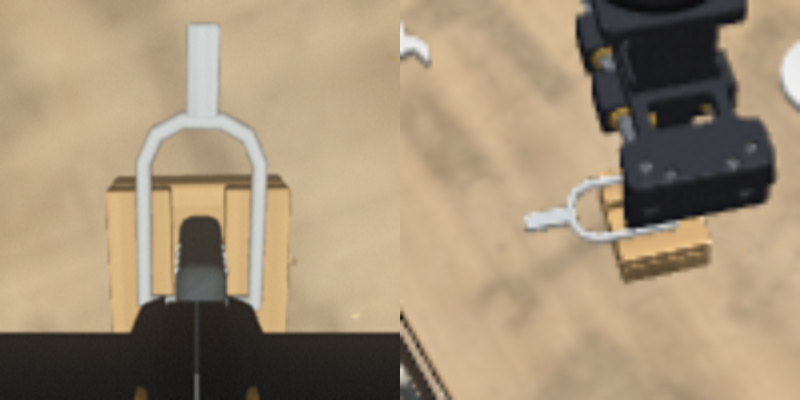

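Run:
```python
from meas import *
s=manip.state()
im,d,m=grab("wrist"); P=cloud(m,d)
for u in (238,280):
  for v in range(216,246,3): print(u,v,P[v,u].round(4))
print([np.round(proj(m,(.442,-.188,z))) for z in (.038,.055,.07,.08)])
print(s["tcp_pos"],s["q"].round(1),s["joint_efforts"].round(1),np.linalg.norm(P[240,258]-np.array(m["cam_to_world"])[:3,3]))
```

```text
238 216 [ 0.4503 -0.1994  0.023 ]
238 219 [ 0.4517 -0.1997  0.0242]
238 222 [ 0.4538 -0.2003  0.0236]
238 225 [ 0.4562 -0.2009  0.0225]
238 228 [ 0.4386 -0.1936  0.073 ]
238 231 [ 0.4387 -0.1935  0.0764]
238 234 [ 0.4396 -0.1936  0.0776]
238 237 [ 0.4392 -0.1933  0.0819]
238 240 [ 0.4387 -0.1929  0.0863]
238 243 [ 0.439  -0.1929  0.0886]
280 216 [ 0.4561 -0.1745  0.0233]
280 219 [ 0.458  -0.1749  0.0232]
280 222 [ 0.4593 -0.1753  0.0247]
280 225 [ 0.4618 -0.1758  0.0233]
280 228 [ 0.4609 -0.176   0.0302]
280 231 [ 0.4438 -0.1752  0.0746]
280 234 [ 0.4435 -0.1754  0.0784]
280 237 [ 0.4434 -0.1756  0.0818]
280 240 [ 0.4431 -0.1758  0.0856]
280 243 [ 0.4433 -0.176   0.0879]
[array([253., 207.]), array([252., 218.]), array([252., 230.]), array([251., 238.])]
[ 0.45099118 -0.18615875  0.05518986] [ 22.4  46.7  -8.8 120.4  26.1  14.7  67.7] [  0.  -47.2  -0.5  -4.5  -0.    0.1  -0. ] 0.14734885045817284
```

Call:
{"method": "carry_out", "body": {"increments": [[0,0,-15,0,0,0,-1],[0,0,-15,0,0,0,-1],[0,0,-15,0,0,0,-1],[0,0,-15,0,0,0,-1],[0,0,0,0,0,0,-1]]}}

```text
time: 5.2
tcp_pos: [0.4523, -0.1867, 0.1173]
eef_rot: [[-0.973, 0.232, 0.004], [0.232, 0.973, -0.001], [-0.004, -0.0, -1.0]]
wrist_force: [0.1, -0.2, -0.4]
width: 0.0003
grip_force: 0.0
```

Run:
```python
from meas import *
s=manip.state()
im,d,m=grab("wrist"); P=cloud(m,d)
im2,d2,m2=grab("side"); P2=cloud(m2,d2)
a=cv2.resize(im[80:280,150:370],(400,400)); b=cv2.resize(im2[200:300,220:320],(400,400))
save("w5.png",np.hstack([a,b]))
print(s["tcp_pos"],s["width"],s["wrist_force"])
for P,m in((P,m),(P2,m2)):
    Q=(P-s["tcp_pos"])@s["eef_rot"]
    for y in (-.02,-.012,-.004,.004,.012,.02):
        k=(abs(Q[...,1]-y)<.004)&(abs(Q[...,0])<.02)&(Q[...,2]<.04); print(y,k.sum(),Q[k][:,2].max().round(4) if k.any() else 0)
print([np.round(proj(m,s["tcp_pos"]+np.array([0,0,z])))for z in(0,-.017)])
```

```text
[ 0.45227244 -0.18666048  0.11726716] 0.00034067358055786334 [ 0.14988994 -0.1630037  -0.38231469]
-0.02 938 -0.1023
-0.012 2061 -0.0157
-0.004 1567 -0.0158
0.004 2158 -0.0157
0.012 1293 -0.0177
0.02 929 -0.1024
-0.02 28 -0.1298
-0.012 1 -0.4097
-0.004 0 0
0.004 1 -0.0935
0.012 0 0
0.02 0 0
[array([273., 244.]), array([273., 250.])]
```

View pics/w5.png

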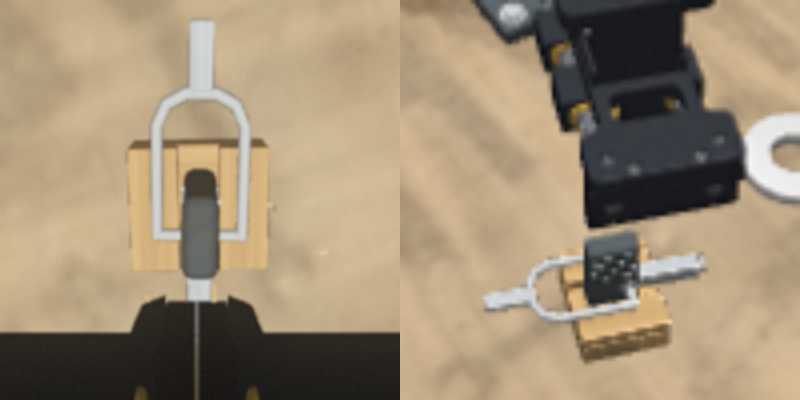

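Run:
```python
from meas import *
s=manip.state()
im2,d2,m2=grab("side"); P2=cloud(m2,d2)
Q=(P2-s["tcp_pos"])@s["eef_rot"]*1000
for v in range(226,258,3): print(v,[Q[v,u].round(0).astype(int).tolist() for u in (267,275,285,295,302)])
im,d,m=grab("wrist"); Q=(cloud(m,d)-s["tcp_pos"])@s["eef_rot"]*1000
k=(Q[...,2]>-60)&(Q[...,2]<10)&(abs(Q[...,1])<70)
for z in range(-60,0,8):
    j=k&(abs(Q[...,2]-z)<4)
    if j.any(): print(z,j.sum(),Q[j].min(0).round(),Q[j].max(0).round())
im,d,m=grab("scene"); Q=(cloud(m,d)-s["tcp_pos"])@s["eef_rot"]*1000
k=(np.abs(Q[...,0])<60)&(abs(Q[...,1])<100)&(Q[...,2]<30)&(Q[...,2]>-150)
for z in range(-140,30,15):
    j=k&(abs(Q[...,2]-z)<7)
    if j.any(): print("sc",z,j.sum(),Q[j].min(0).round(),Q[j].max(0).round())
```

```text
226 [[22, -44, -114], [9, -47, -114], [-15, -32, -91], [-24, -62, -121], [-110, 132, 115]]
229 [[21, -36, -96], [4, -30, -85], [-5, -65, -122], [-21, -70, -124], [-33, -72, -122]]
232 [[23, -44, -97], [14, -68, -122], [-2, -73, -123], [-20, -75, -121], [-32, -78, -121]]
235 [[29, -72, -123], [16, -75, -122], [-1, -79, -123], [-18, -82, -122], [-29, -86, -124]]
238 [[31, -78, -123], [17, -81, -122], [1, -85, -123], [-16, -89, -122], [-27, -91, -122]]
241 [[32, -85, -124], [19, -88, -123], [2, -90, -121], [-14, -95, -122], [-27, -94, -118]]
244 [[34, -91, -123], [20, -93, -122], [3, -94, -118], [-14, -95, -114], [-28, -92, -107]]
247 [[33, -90, -113], [20, -94, -115], [2, -92, -108], [-18, -86, -93], [-31, -86, -90]]
250 [[34, -93, -109], [19, -91, -102], [0, -86, -91], [-18, -86, -86], [-32, -85, -80]]
253 [[33, -87, -93], [18, -86, -88], [0, -86, -83], [-69, 56, 118], [-85, 50, 116]]
256 [[33, -87, -84], [-20, 57, 116], [-43, 52, 117], [-66, 45, 114], [-82, 41, 114]]
-60 467 [-11. -11. -60.] [ 11.   9. -56.]
-52 579 [  8. -12. -56.] [ 11.  10. -48.]
-44 557 [  4. -13. -48.] [ 11.  10. -40.]
-36 657 [ -9. -16. -40.] [ 11.  14. -32.]
-28 576 [ -8. -16. -32.] [ 11.  14. -24.]
-20 396 [  8. -15. -24.] [ 11.  13. -16.]
-12 13 [  8. -10. -16.] [ 10.   7. -15.]
sc -140 76 [ -18.  -38. -147.] [  29.   21. -133.]
sc -125 319 [ -29.  -92. -132.] [  39.   99. -118.]
sc -110 192 [ -32.  -91. -117.] [  38.   97. -103.]
sc -95 219 [ -26.  -86. -102.] [ 38.  94. -88.]
sc -80 72 [-33. -85. -87.] [ 37.  93. -74.]
sc -65 8 [  7.  -7. -68.] [ 15.  22. -58.]
sc -50 31 [ -6. -12. -57.] [ 15.  21. -43.]
sc -35 33 [ -7. -14. -42.] [ 15.  21. -29.]
sc -20 23 [ -4.  -9. -26.] [ 14.  20. -14.]
sc -5 1 [  9.  -5. -12.] [  9.  -5. -12.]
```

This picture explains the miss. The fingers end about 16 mm behind the reported TCP and the body begins 80 mm behind it, so the real tool is about 33 mm shorter than the reported frame. The pin is untouched, with its head at crop (200,225). From here I use tips at reported z−16 mm and grasp point at z−35 mm.

Call:
{"method": "carry_out", "body": {"increments": [[0,0.5,0,0,0,0,0],[0,0,0,0,0,0,0],[0,0,0,0,0,0,0],[0,0,0,0,0,0,0],[0,0,0,0,0,0,0]]}}

```text
time: 5.87
tcp_pos: [0.451, -0.1856, 0.1151]
eef_rot: [[-0.973, 0.231, -0.0], [0.231, 0.973, 0.0], [0.0, 0.0, -1.0]]
wrist_force: [0.6, 0.1, 0.5]
width: 0.0313
grip_force: 0.0
```

Call:
{"method": "carry_out", "body": {"increments": [[0,0,0,0,0,0,0],[0,0,0,0,0,0,0],[0,0,25,0,0,0,0],[0,0,25,0,0,0,0],[0,0,20,0,0,0,0]]}}

```text
time: 6.28
tcp_pos: [0.4513, -0.1858, 0.0443]
eef_rot: [[-0.973, 0.232, 0.001], [0.232, 0.973, 0.0], [-0.001, 0.0, -1.0]]
wrist_force: [0.6, -1.1, 0.4]
width: 0.0437
grip_force: 0.0
```

Call:
{"method": "carry_out", "body": {"increments": [[0,0,15,0,0,0,0],[0,0,10,0,0,0,0],[0,0,0,0,0,0,0],[0,0,0,0,0,0,-1],[0,0,0,0,0,0,-1]], "squeeze": 20}}

```text
time: 6.7
tcp_pos: [0.4514, -0.1858, 0.0207]
eef_rot: [[-0.973, 0.232, 0.001], [0.232, 0.973, -0.0], [-0.001, 0.0, -1.0]]
wrist_force: [-0.0, -0.8, 0.3]
width: 0.0327
grip_force: 0.0
```

Call:
{"method": "carry_out", "body": {"increments": [[0,0,0,0,0,0,-1],[0,0,0,0,0,0,-1],[0,0,0,0,0,0,-1],[0,0,0,0,0,0,-1],[0,0,0,0,0,0,-1]], "squeeze": 30}}

```text
time: 7.12
tcp_pos: [0.4515, -0.1858, 0.0208]
eef_rot: [[-0.973, 0.232, 0.001], [0.232, 0.973, -0.0], [-0.001, -0.0, -1.0]]
wrist_force: [-0.3, -0.1, 5.6]
width: 0.0139
grip_force: 29.9
```

Call:
{"method": "carry_out", "body": {"increments": [[0,0,0,0,0,0,-1],[0,0,-10,0,0,0,-1],[0,0,-20,0,0,0,-1],[0,0,-25,0,0,0,-1],[0,0,-21,0,0,0,-1]], "squeeze": 50}}

```text
time: 7.53
tcp_pos: [0.4506, -0.1855, 0.097]
eef_rot: [[-0.973, 0.231, -0.001], [0.231, 0.973, 0.0], [0.001, -0.0, -1.0]]
wrist_force: [0.5, -0.8, -1.5]
width: 0.0137
grip_force: 49.9
```

Call:
{"method": "carry_out", "body": {"increments": [[0,0,0,0,0,-6.1,-1],[0,0,0,0,0,-6.1,-1],[0,0,0,0,0,-6.1,-1],[-4,29,0,0,0,0,-1],[-4,29,0,0,0,0,-1]]}}

```text
time: 7.95
tcp_pos: [0.4535, -0.1289, 0.096]
eef_rot: [[-0.997, -0.08, -0.0], [-0.08, 0.997, -0.001], [0.0, -0.001, -1.0]]
wrist_force: [0.1, 0.6, -1.7]
width: 0.0136
grip_force: 49.9
```

Call:
{"method": "carry_out", "body": {"increments": [[-4,29,0,0,0,0,-1],[-4,29,0,0,0,0,-1],[-4,29,0,0,0,0,-1],[-4,29,0,0,0,0,-1],[-4,29,0,0,0,0,-1]]}}

```text
time: 8.37
tcp_pos: [0.4612, 0.0202, 0.0961]
eef_rot: [[-0.996, -0.086, -0.001], [-0.086, 0.996, -0.0], [0.001, -0.0, -1.0]]
wrist_force: [1.2, 0.9, -0.7]
width: 0.0137
grip_force: 49.9
```

Call:
{"method": "carry_out", "body": {"increments": [[-4,29,0,0,0,0,-1],[-4,29,0,0,0,0,-1],[0,0,0,0,0,0,-1],[0,0,0,0,0,0,-1]]}}

```text
time: 8.7
tcp_pos: [0.4644, 0.0796, 0.0961]
eef_rot: [[-0.996, -0.09, -0.0], [-0.09, 0.996, 0.001], [-0.0, 0.001, -1.0]]
wrist_force: [-0.8, -0.5, -0.8]
width: 0.0136
grip_force: 49.9
```

Run:
```python
from meas import *
s=manip.state(); print(s["tcp_pos"],s["eef_rot"].round(3).tolist(),s["width"],s["grip_force"])
im,d,m=grab("wrist"); im2,d2,m2=grab("side")
a=cv2.resize(im[150:310,160:360],(400,320)); b=cv2.resize(im2[130:230,195:295],(400,320)); save("w6.png",np.hstack([a,b]))
np.savez("w6.npz",im=im,d=d,T=m["cam_to_world"],im2=im2,d2=d2)
for P in (cloud(m,d),cloud(m2,d2)):
    def box(cx,cy,r,z0,z1): return P[(np.hypot(P[...,0]-cx,P[...,1]-cy)<r)&(P[...,2]>z0)&(P[...,2]<z1)]
    for z0,z1 in((.095,.15),(.124,.15)):
        Q=box(.543,.087,.016,z0,z1)
        if len(Q)>5: print("post",len(Q),rect(Q),np.percentile(Q[:,2],[50,90,98]))
    L=(P-s["tcp_pos"])@s["eef_rot"]
    k=(L[...,0]<-20)&(L[...,0]>-51)&(abs(L[...,1])<.012)&(abs(L[...,2])<.03)
    k=(L[...,0]<-.018)&(L[...,0]>-.053)&(abs(L[...,1])<.012)&(abs(L[...,2])<.03)
    Q=L[k]*1000; print("shank",len(Q),Q.min(0).round(1),Q.max(0).round(1),np.median(Q,0).round(1))
    for x in(-25,-35,-45): 
        q=Q[abs(Q[:,0]-x)<4]; print(x,len(q),q.min(0).round(1),q.max(0).round(1)) if len(q) else 0
```

```text
[0.46444741 0.07958431 0.09612508] [[-0.996, -0.09, -0.0], [-0.09, 0.996, 0.001], [-0.0, 0.001, -1.0]] 0.01355909405467531 49.89845491480082
post 641 (array([537.3,  86.7]), array([11., 20.]), 4.0) [0.09952881 0.1055288  0.10856336]
shank 202 [-52.8  -6.3 -14.8] [-43.8   3.6  -9.4] [-47.5  -1.6 -13.3]
-45 123 [-49.   -6.3 -14.8] [-43.8   3.6 -12.2]
post 34 (array([545.3,  78.2]), array([18.5,  6.5]), 14.7) [0.1085278  0.12458675 0.12984036]
shank 6 [-52.5  -6.9  22.2] [-50.7   4.5  28.3] [-51.8  -3.5  25.4]
```

View pics/w6.png

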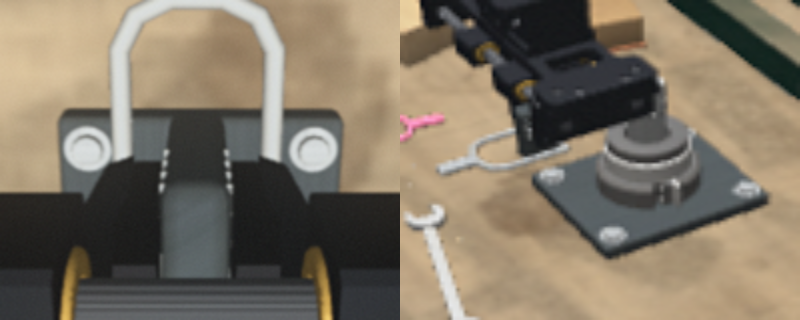

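The left half shows the head between the fingers with the ring behind it, and the right half shows the pin pointing at the post. Next I measure shank against post numerically in the same wrist image.

Run:
```python
from meas import *
f=np.load("w6.npz"); m=optics.camera_model("wrist"); m["cam_to_world"]=f["T"]
s=manip.state(); P=cloud(m,f["d"]); L=(P-s["tcp_pos"])@s["eef_rot"]*1000
k=(L[...,0]<-43)&(L[...,0]>-95)&(abs(L[...,1])<25)&(L[...,2]<8)&(L[...,2]>-60)
ys,xs=np.where(k); print(ys.min(),ys.max(),xs.min(),xs.max())
g=cv2.cvtColor(f["im"],cv2.COLOR_RGB2GRAY)
for v in range(ys.min(),ys.max()+1,2):
    r=np.where(k[v])[0]; q=L[v,r]; 
    print(v,r.min(),r.max(),"x",np.median(q[:,0]).round(1),"y",q[:,1].min().round(1),q[:,1].max().round(1),"z",np.median(q[:,2]).round(1),g[v,r.min():r.max()+1:5].tolist())
```

```text
325 362 243 279
325 248 267 x -45.2 y -2.8 6.9 z -14.0 [131, 195, 194, 195]
327 248 267 x -46.5 y -2.9 7.0 z -13.8 [138, 212, 209, 217]
329 248 267 x -47.8 y -2.9 7.0 z -13.7 [126, 211, 206, 215]
331 249 265 x -49.9 y -2.4 6.1 z -12.7 [111, 190, 183, 180]
333 250 265 x -51.0 y -1.9 6.1 z -12.8 [130, 205, 205, 128]
335 247 273 x -52.3 y -4.0 11.5 z -12.8 [88, 154, 211, 179, 83, 86]
337 245 277 x -70.0 y -5.2 13.9 z 7.1 [84, 87, 111, 120, 84, 85, 85]
339 244 277 x -70.0 y -5.8 13.8 z 5.5 [80, 86, 88, 83, 86, 85, 84]
341 244 277 x -70.0 y -5.6 13.7 z 3.8 [80, 85, 88, 84, 84, 89, 83]
343 244 277 x -70.0 y -5.6 13.5 z 2.1 [80, 86, 86, 84, 85, 89, 84]
345 244 278 x -70.1 y -5.6 14.1 z 0.6 [82, 88, 87, 85, 86, 86, 86]
347 244 278 x -69.6 y -5.5 13.9 z -1.6 [90, 83, 85, 87, 86, 83, 86]
349 244 278 x -69.7 y -5.4 13.8 z -3.0 [105, 133, 143, 141, 142, 143, 109]
351 244 278 x -70.3 y -5.4 13.7 z -3.9 [90, 162, 206, 201, 206, 205, 88]
353 243 279 x -71.6 y -5.9 14.1 z -4.1 [102, 107, 209, 209, 209, 208, 103, 98]
355 243 279 x -73.1 y -5.8 14.1 z -3.9 [102, 107, 208, 208, 210, 206, 106, 97]
357 243 279 x -74.3 y -5.8 14.0 z -4.1 [99, 107, 206, 210, 209, 205, 102, 94]
359 243 279 x -75.7 y -5.8 14.0 z -4.0 [97, 108, 204, 209, 208, 210, 95, 91]
361 243 279 x -77.1 y -5.7 13.8 z -4.0 [96, 106, 210, 212, 208, 213, 97, 89]
```

Relative offsets: shank centre y is 2.05 against post 4.1, so I move +2 mm in tool y. The hole floor at z −4.0 puts its axis at −9.9, against the shank axis at −8.9, so I move up 1 mm. The gap is 17 mm.

Call:
{"method": "carry_out", "body": {"increments": [[-5,2,-1,0,0,0,-1],[-5,0,0,0,0,0,-1],[-4,0,0,0,0,0,-1],[0,0,0,0,0,0,-1]]}}

```text
time: 9.13
tcp_pos: [0.4801, 0.0802, 0.0973]
eef_rot: [[-0.996, -0.084, 0.002], [-0.084, 0.996, 0.001], [-0.002, 0.0, -1.0]]
wrist_force: [0.3, 0.5, -2.2]
width: 0.0137
grip_force: 49.9
```

Run:
```python
from meas import *
im,d,m=grab("wrist"); P=cloud(m,d); s=manip.state()
L=(P-s["tcp_pos"])@s["eef_rot"]*1000; print(s["tcp_pos"],s["wrist_force"].round(1))
k=(L[...,0]<-43)&(L[...,0]>-95)&(abs(L[...,1])<25)&(L[...,2]<8)&(L[...,2]>-60)
ys,xs=np.where(k)
g=cv2.cvtColor(im,cv2.COLOR_RGB2GRAY)
for v in range(ys.min(),384,3):
    r=np.where(k[v])[0]
    if len(r)==0: continue
    q=L[v,r]
    print(v,r.min(),r.max(),"x",np.median(q[:,0]).round(1),"y",q[:,1].min().round(1),q[:,1].max().round(1),"z",np.median(q[:,2]).round(1),g[v,r.min():r.max()+1:4].tolist())
q=L[k&(L[...,0]>-62)&(L[...,0]<-54)&((L[...,1]<-6)|(L[...,1]>6))]
print(len(q),np.polyfit(q[:,1],q[:,0],1))
```

```text
[0.47925608 0.08016853 0.09721989] [-0.4  0.5 -1.9]
325 246 276 x -45.6 y -7.9 8.8 z -13.7 [104, 194, 200, 201, 203, 192, 186, 179]
328 245 281 x -48.1 y -8.3 11.4 z -12.8 [117, 193, 216, 214, 217, 220, 219, 216, 81, 85]
331 245 281 x -54.1 y -8.3 11.2 z -7.6 [114, 115, 193, 183, 199, 172, 215, 218, 87, 92]
334 245 282 x -54.2 y -8.1 11.7 z -10.0 [112, 92, 204, 213, 206, 198, 212, 221, 87, 92]
337 245 282 x -62.0 y -8.0 11.5 z -2.8 [105, 89, 215, 214, 215, 213, 218, 220, 87, 86]
340 245 282 x -64.0 y -8.0 11.4 z -2.8 [155, 135, 190, 187, 184, 184, 189, 186, 127, 140]
343 245 282 x -54.6 y -7.9 11.2 z -16.2 [110, 87, 88, 90, 88, 88, 87, 88, 89, 84]
346 245 283 x -54.5 y -7.9 11.5 z -18.5 [109, 90, 91, 90, 90, 91, 90, 89, 89, 87]
349 244 283 x -54.0 y -8.3 11.2 z -21.2 [140, 90, 87, 89, 91, 90, 90, 89, 88, 85]
352 244 283 x -53.9 y -8.2 11.2 z -23.3 [136, 89, 90, 90, 90, 89, 87, 87, 88, 86]
355 244 284 x -54.0 y -8.1 11.5 z -25.2 [130, 88, 89, 88, 89, 86, 87, 89, 87, 87, 118]
358 244 284 x -54.2 y -8.0 11.4 z -27.0 [120, 92, 91, 90, 89, 88, 88, 89, 89, 90, 102]
361 244 284 x -54.1 y -8.0 11.3 z -29.1 [116, 88, 85, 86, 89, 91, 86, 88, 86, 88, 92]
443 [-2.50023754e-02 -5.49822611e+01]
```

Run:
```python
from meas import *
for i in range(2):
    im,d,m=grab("wrist"); P=cloud(m,d); s=manip.state()
    L=(P-s["tcp_pos"])@s["eef_rot"]*1000
    b=(abs(L[...,1])<14)
    k=b&(L[...,0]>-52)&(L[...,0]<-40)&(L[...,2]>-16)&(L[...,2]<-9)&(np.arange(384)[:,None]>318)
    q=L[k]; print("shank",len(q),q.min(0).round(1),q.max(0).round(1),np.polyfit(q[:,0],q[:,2],1) )
    k2=b&(L[...,0]<-53)&(L[...,0]>-57)&(L[...,2]<-16)&(L[...,2]>-31); q=L[k2]; print("upper face",q.min(0).round(1),q.max(0).round(1),q.mean(0),np.polyfit(q[:,1],q[:,0],1)[0])
    k3=b&(L[...,0]<-58)&(L[...,0]>-66)&(L[...,2]>-8)&(L[...,2]<2); q=L[k3]; print("hole floor",len(q),q.min(0).round(1),q.max(0).round(1),np.median(q,0).round(1))
    # hole top edge
    c=L[...,0]; print([(v,c[v,255:272:8].round(0).tolist(),L[v,263,2].round(1)) for v in range(338,344)])
```

```text
shank 177 [-52.   -6.4 -15. ] [-44.6   3.5 -10.7] [ -0.22723902 -24.40099051]
upper face [-56.1  -8.4 -29.9] [-53.3  11.6 -16. ] [-54.76737036   1.59852834 -22.99747046] 0.0023719858018135653
hole floor 197 [-65.8  -4.6  -7.2] [-58.    8.2  -0.8] [-62.8   3.3  -2.4]
[(338, [-63.0, -62.0, -63.0], np.float64(-2.7)), (339, [-64.0, -63.0, -63.0], np.float64(-2.5)), (340, [-65.0, -64.0, -64.0], np.float64(-2.2)), (341, [-65.0, -64.0, -65.0], np.float64(-2.9)), (342, [-66.0, -65.0, -65.0], np.float64(-2.5)), (343, [-55.0, -55.0, -55.0], np.float64(-15.7))]
shank 188 [-52.   -6.4 -15.2] [-44.4   3.5 -10.3] [ -0.23613175 -24.70007132]
upper face [-56.7  -8.6 -28.9] [-53.3  11.4 -16. ] [-55.08082581   1.45745752 -22.55927818] 0.00679172514560818
hole floor 213 [-66.   -5.1  -8. ] [-58.1   8.   -0.9] [-62.8   2.7  -2.4]
[(338, [-63.0, -62.0, -62.0], np.float64(-2.4)), (339, [-63.0, -64.0, -63.0], np.float64(-1.5)), (340, [-63.0, -64.0, -63.0], np.float64(-2.5)), (341, [-64.0, -65.0, -64.0], np.float64(-1.5)), (342, [-64.0, -65.0, -65.0], np.float64(-2.6)), (343, [-65.0, -65.0, -65.0], np.float64(-3.6))]
```

Call:
{"method": "carry_out", "body": {"increments": [[0,1.5,0.4,0,0,0,-1],[0,1.5,0,0,0,0,-1],[0,0,0,0,0,0,-1],[0,0,0,0,0,0,-1]]}}

```text
time: 9.62
tcp_pos: [0.478, 0.0839, 0.0968]
eef_rot: [[-0.996, -0.086, -0.0], [-0.086, 0.996, 0.0], [0.0, 0.0, -1.0]]
wrist_force: [-0.6, -0.0, -2.4]
width: 0.0132
grip_force: 49.9
```

```bash
cat > rel.py <<'E'
from meas import *
for i in range(3):
    im,d,m=grab("wrist"); P=cloud(m,d); s=manip.state()
    L=(P-s["tcp_pos"])@s["eef_rot"]*1000
    b=(abs(L[...,1])<14)
    k=b&(L[...,0]>-49)&(L[...,0]<-40)&(L[...,2]>-16.5)&(L[...,2]<-10)&(np.arange(384)[:,None]>318)
    q=L[k]; print("shank",len(q),"y",(q[:,1].min()+q[:,1].max())/2,"ztop",np.median(q[:,2]).round(2))
    f=np.nanmedian(L[345:352,258:270,0])
    k2=b&(abs(L[...,0]-f)<2)&(L[...,2]<-16)&(L[...,2]>-31); q=L[k2]; print("  face x",f.round(1),"y",(q[:,1].min()+q[:,1].max())/2)
    k3=b&(L[...,0]<f-3.5)&(L[...,0]>f-11)&(L[...,2]>-8)&(L[...,2]<2); q=L[k3]
    if len(q): print("  hole floor",len(q),"y",(q[:,1].min()+q[:,1].max())/2,"z",np.median(q[:,2]).round(2))
    print("  ",s["tcp_pos"].round(4),s["wrist_force"].round(1))
E
python3 rel.py
```

```text
shank 126 y -1.2364702564763652 ztop -13.62
  face x -55.2 y -2.123867043271653
  hole floor 217 y -2.29742243870027 z -2.78
   [0.478  0.0838 0.0968] [-0.  -0.4 -1.4]
shank 127 y -1.2922742841533001 ztop -13.68
  face x -55.1 y -2.1051989825354958
  hole floor 213 y -1.913755622638285 z -2.71
   [0.478  0.0837 0.0968] [ 0.3 -0.5 -2.2]
shank 130 y -1.3154155082318764 ztop -13.65
  face x -55.2 y -1.9506804608959714
  hole floor 219 y -1.8815217454147533 z -2.8
   [0.4781 0.0836 0.0968] [ 0.  -0.4 -1.9]
```

Call:
{"method": "carry_out", "body": {"increments": [[0,-0.6,0,0,0,0,-1],[0,0,0,0,0,0,-1],[-2,0,0,0,0,0,-1],[-2,0,0,0,0,0,-1],[0,0,0,0,0,0,-1]]}}

```text
time: 10.18
tcp_pos: [0.4829, 0.0835, 0.0969]
eef_rot: [[-0.996, -0.085, 0.001], [-0.085, 0.996, 0.0], [-0.001, 0.0, -1.0]]
wrist_force: [-0.1, -1.3, -0.8]
width: 0.0133
grip_force: 49.9
```

Call:
{"method": "carry_out", "body": {"increments": [[-2,0,0,0,0,0,-1],[-2,0,0,0,0,0,-1],[0,0,0,0,0,0,-1]]}}

```text
time: 10.43
tcp_pos: [0.4868, 0.0839, 0.0968]
eef_rot: [[-0.996, -0.086, 0.001], [-0.086, 0.996, 0.0], [-0.001, 0.0, -1.0]]
wrist_force: [-1.0, 0.4, -2.1]
width: 0.0139
grip_force: 49.9
```

```bash
python3 rel.py
```

```text
shank 257 y -1.5299427178346932 ztop -13.86
  face x -46.8 y -1.3910710904364292
  hole floor 26 y -1.3067552828135747 z -2.85
   [0.4865 0.0838 0.0968] [ 0.4  0.6 -1.9]
shank 281 y -1.4144627376325838 ztop -13.85
  face x -47.1 y -1.4120596113581714
  hole floor 26 y -1.3236752320403982 z -2.79
   [0.4863 0.0837 0.0968] [-0.4  0.6 -2. ]
shank 266 y -1.4859844806382574 ztop -13.75
  face x -47.0 y -1.3817057817291305
  hole floor 33 y -1.350339258147549 z -2.89
   [0.4861 0.0837 0.0968] [-0.3 -0.4 -1.8]
```

Call:
{"method": "carry_out", "body": {"increments": [[-3,0,0,0,0,0,-1],[-3,0,0,0,0,0,-1],[-3,0,0,0,0,0,-1],[0,0,0,0,0,0,-1]]}}

```text
time: 10.92
tcp_pos: [0.4962, 0.0847, 0.0969]
eef_rot: [[-0.996, -0.085, 0.001], [-0.085, 0.996, 0.001], [-0.001, 0.0, -1.0]]
wrist_force: [-0.4, -0.8, -1.8]
width: 0.0134
grip_force: 49.9
```

Call:
{"method": "carry_out", "body": {"increments": [[-3,0,0,0,0,0,-1],[-3,0,0,0,0,0,-1],[0,0,0,0,0,0,-1]]}}

```text
time: 11.17
tcp_pos: [0.502, 0.0852, 0.0969]
eef_rot: [[-0.996, -0.085, 0.001], [-0.085, 0.996, 0.0], [-0.001, 0.0, -1.0]]
wrist_force: [0.1, 0.6, -1.7]
width: 0.0136
grip_force: 49.9
```

Call:
{"method": "carry_out", "body": {"increments": [[-3,0,0,0,0,0,-1],[-3,0,0,0,0,0,-1],[0,0,0,0,0,0,-1]]}}

```text
time: 11.42
tcp_pos: [0.508, 0.0857, 0.0969]
eef_rot: [[-0.996, -0.085, 0.001], [-0.085, 0.996, 0.0], [-0.001, 0.0, -1.0]]
wrist_force: [0.6, -0.1, -1.8]
width: 0.0138
grip_force: 49.9
```

Call:
{"method": "carry_out", "body": {"increments": [[-3,0,0,0,0,0,-1],[-2,0,0,0,0,0,-1],[0,0,0,0,0,0,-1]]}}

```text
time: 11.67
tcp_pos: [0.5127, 0.086, 0.0968]
eef_rot: [[-0.996, -0.085, 0.001], [-0.085, 0.996, 0.0], [-0.001, 0.0, -1.0]]
wrist_force: [0.4, 0.3, -1.5]
width: 0.0135
grip_force: 49.9
```

Call:
{"method": "carry_out", "body": {"increments": [[-1,0,0,0,0,0,-1],[-1,0,0,0,0,0,-1],[0,0,0,0,0,0,-1]]}}

```text
time: 11.92
tcp_pos: [0.5142, 0.0861, 0.0968]
eef_rot: [[-0.996, -0.086, 0.0], [-0.086, 0.996, 0.0], [-0.0, 0.0, -1.0]]
wrist_force: [0.6, 0.2, -2.0]
width: 0.0138
grip_force: 49.9
```

Call:
{"method": "carry_out", "body": {"increments": [[-1,0,0,0,0,0,-1],[-1,0,0,0,0,0,-1],[0,0,0,0,0,0,-1]]}}

```text
time: 12.17
tcp_pos: [0.5163, 0.0863, 0.0968]
eef_rot: [[-0.996, -0.086, 0.0], [-0.086, 0.996, 0.0], [-0.0, 0.0, -1.0]]
wrist_force: [0.7, 0.0, -1.6]
width: 0.0136
grip_force: 49.9
```

Call:
{"method": "carry_out", "body": {"increments": [[-0.7,0,0,0,0,0,-1],[0,0,0,0,0,0,-1]]}}

```text
time: 12.33
tcp_pos: [0.5169, 0.0864, 0.0968]
eef_rot: [[-0.996, -0.086, 0.0], [-0.086, 0.996, 0.0], [-0.0, 0.0, -1.0]]
wrist_force: [0.6, -0.7, -1.4]
width: 0.0135
grip_force: 49.9
```

Call:
{"method": "carry_out", "body": {"increments": [[-0.5,0,0,0,0,0,-1],[0,0,0,0,0,0,-1]]}}

```text
time: 12.5
tcp_pos: [0.5173, 0.0864, 0.0968]
eef_rot: [[-0.996, -0.086, 0.0], [-0.086, 0.996, 0.0], [-0.0, 0.0, -1.0]]
wrist_force: [0.7, -1.1, -2.2]
width: 0.0133
grip_force: 49.9
```

Call:
{"method": "carry_out", "body": {"increments": [[-0.6,0,0,0,0,0,-1],[0,0,0,0,0,0,-1]]}}

```text
time: 12.67
tcp_pos: [0.518, 0.0865, 0.0968]
eef_rot: [[-0.996, -0.086, 0.0], [-0.086, 0.996, 0.0], [-0.0, 0.0, -1.0]]
wrist_force: [0.2, -0.4, -2.2]
width: 0.0137
grip_force: 49.9
```

Call:
{"method": "carry_out", "body": {"increments": [[-0.5,0,0,0,0,0,-1],[0,0,0,0,0,0,-1]]}}

```text
time: 12.83
tcp_pos: [0.5184, 0.0865, 0.0968]
eef_rot: [[-0.996, -0.086, 0.0], [-0.086, 0.996, 0.0], [-0.0, 0.0, -1.0]]
wrist_force: [-0.2, 0.3, -1.3]
width: 0.0136
grip_force: 49.9
```

Call:
{"method": "carry_out", "body": {"increments": [[-0.4,0,0,0,0,0,-1],[0,0,0,0,0,0,-1]]}}

```text
time: 13.0
tcp_pos: [0.5188, 0.0865, 0.0968]
eef_rot: [[-0.996, -0.086, 0.0], [-0.086, 0.996, 0.0], [-0.0, 0.0, -1.0]]
wrist_force: [1.0, 0.6, -1.1]
width: 0.0139
grip_force: 49.9
```

Call:
{"method": "carry_out", "body": {"increments": [[-0.4,0,0,0,0,0,-1],[0,0,0,0,0,0,-1]]}}

```text
time: 13.17
tcp_pos: [0.5188, 0.0865, 0.0967]
eef_rot: [[-0.996, -0.086, -0.001], [-0.086, 0.996, -0.0], [0.001, -0.0, -1.0]]
wrist_force: [-1.0, -0.4, -2.0]
width: 0.0138
grip_force: 49.9
```

Call:
{"method": "carry_out", "body": {"increments": [[-0.4,0,0,0,0,0,-1],[0,0,0,0,0,0,-1]]}}

```text
time: 13.33
tcp_pos: [0.5188, 0.0865, 0.0967]
eef_rot: [[-0.996, -0.086, -0.001], [-0.086, 0.996, -0.0], [0.001, -0.0, -1.0]]
wrist_force: [-1.6, -0.0, 0.1]
width: 0.0132
grip_force: 49.9
```

Call:
{"method": "carry_out", "body": {"increments": [[-0.3,0,0,0,0,0,-1],[0,0,0,0,0,0,-1]]}}

```text
time: 13.5
tcp_pos: [0.5189, 0.0865, 0.0967]
eef_rot: [[-0.996, -0.086, -0.002], [-0.086, 0.996, -0.0], [0.002, -0.0, -1.0]]
wrist_force: [-3.7, -0.6, 0.4]
width: 0.0134
grip_force: 49.9
```

Call:
{"method": "carry_out", "body": {"increments": [[-0.3,0,0,0,0,0,-1],[0,0,0,0,0,0,-1]]}}

```text
time: 13.67
tcp_pos: [0.5188, 0.0864, 0.0967]
eef_rot: [[-0.996, -0.086, -0.002], [-0.086, 0.996, -0.001], [0.002, -0.0, -1.0]]
wrist_force: [-5.5, 1.0, 0.7]
width: 0.0133
grip_force: 49.9
```

Call:
{"method": "carry_out", "body": {"increments": [[-0.3,0,0,0,0,0,-1],[0,0,0,0,0,0,-1]]}}

```text
time: 13.83
tcp_pos: [0.5188, 0.0864, 0.0966]
eef_rot: [[-0.996, -0.086, -0.003], [-0.086, 0.996, -0.001], [0.003, -0.001, -1.0]]
wrist_force: [-5.4, -0.2, 2.6]
width: 0.0136
grip_force: 49.9
```

Run:
```python
from meas import *
s=manip.state(); print(s["tcp_pos"],s["wrist_force"].round(1),s["q"].round(1))
im,d,m=grab("wrist"); L=(cloud(m,d)-s["tcp_pos"])@s["eef_rot"]*1000
k=(L[...,0]>20)&(L[...,0]<90)&(abs(L[...,1])<25)&(L[...,2]>-30)&(L[...,2]<25); q=L[k]
print("ring",len(q),q.min(0).round(1),q.max(0).round(1))
for x in (25,35,45,55,65,75):
    r=q[abs(q[:,0]-x)<3]; print(x,len(r),r[:,1].min().round(1),r[:,1].max().round(1),np.median(r[:,2]).round(1)) if len(r) else 0
im,d,m=grab("side"); P=cloud(m,d)
q=P[(abs(P[...,0]-.565)<.014)&(abs(P[...,1]-.089)<.012)&(P[...,2]>.085)]*1000; print("beyond post",len(q),q.min(0),q.max(0)) if len(q) else 0
```

```text
[0.5188144  0.08644101 0.09662557] [-5.4 -0.2  2.6] [ -5.8  44.  -14.4 112.6  22.9  26.3  57.9]
ring 2987 [ 20.  -21.9 -12.8] [71.3 19.2 -6.8]
25 264 -21.4 19.2 -10.4
35 294 -21.7 18.8 -10.6
45 670 -17.7 14.8 -10.6
55 321 -6.1 3.8 -10.9
65 322 -6.0 3.7 -10.8
beyond post 11 [552.20323874  77.47273975  89.87812131] [578.68676324  81.9849655  441.42725026]
```

Contact came at the expected depth (TCP x 0.5189 against 0.518 predicted), so the shoulder is on the post. I release and back off to look at the ring.

Call:
{"method": "carry_out", "body": {"increments": [[0,0,0,0,0,0,-0.6],[0,0,0,0,0,0,-0.4],[0,0,0,0,0,0,-0.3],[0,0,0,0,0,0,-0.3],[0,0,0,0,0,0,-0.3]]}}

```text
time: 14.35
tcp_pos: [0.5212, 0.0868, 0.097]
eef_rot: [[-0.996, -0.085, 0.001], [-0.085, 0.996, 0.0], [-0.002, 0.0, -1.0]]
wrist_force: [-0.4, -0.5, 0.9]
width: 0.0309
grip_force: 0.0
```

Call:
{"method": "carry_out", "body": {"increments": [[0,0,-8,0,0,0,-0.3],[0,0,-20,0,0,0,-0.3],[0,0,-25,0,0,0,-0.3],[10,0,-7,0,0,0,-0.3],[35,0,0,0,0,0,-0.3]]}}

```text
time: 14.77
tcp_pos: [0.4818, 0.0844, 0.1592]
eef_rot: [[-0.996, -0.083, 0.012], [-0.083, 0.997, 0.005], [-0.012, 0.004, -1.0]]
wrist_force: [1.6, 0.2, 0.1]
width: 0.0308
grip_force: 0.0
```

Call:
{"method": "carry_out", "body": {"increments": [[17,0,0,0,0,0,-0.3],[0,0,0,0,0,0,-0.3],[0,0,0,0,0,0,-0.3]]}}

```text
time: 15.02
tcp_pos: [0.4578, 0.0812, 0.1572]
eef_rot: [[-0.996, -0.086, -0.0], [-0.086, 0.996, -0.0], [0.0, -0.0, -1.0]]
wrist_force: [-0.8, -0.2, 0.8]
width: 0.0309
grip_force: 0.0
```

```bash
cat > ring.py <<'E'
from meas import *
s=manip.state(); print(s["tcp_pos"],s["eef_rot"][:,0].round(3),s["wrist_force"].round(1),s["width"],s["q"].round(1))
im,d,m=grab("wrist"); P=cloud(m,d)*1000; np.savez("r.npz",im=im,d=d,T=m["cam_to_world"])
a=np.radians(5); S=np.array([[np.cos(a),np.sin(a)],[-np.sin(a),np.cos(a)]])
F=P.copy(); F[...,:2]=(P[...,:2]-[542.9,87.3])@S.T
t=S@(s["tcp_pos"][:2]*1000-[542.9,87.3]); print("tcp in stand",t.round(1))
k=(F[...,0]>-110)&(F[...,0]<30)&(abs(F[...,1])<25)&(F[...,2]>78)&(F[...,2]<150); q=F[k]
for x in range(-100,30,8):
    r=q[abs(q[:,0]-x)<3]
    if len(r): print(x,len(r),"y",r[:,1].min().round(1),r[:,1].max().round(1),"z",np.percentile(r[:,2],[10,50,90]).round(1))
print(q[:,0].min())
E
python3 ring.py
```

```text
[0.45784501 0.08118592 0.15716465] [-0.996 -0.086  0.   ] [-0.8 -0.2  0.8] 0.030925833942191193 [ -5.   34.9 -16.8 120.3  21.   27.5  57.3]
tcp in stand [-85.3   1.3]
-100 2 y -3.1 0.3 z [98.3 98.4 98.4]
-92 133 y -5.2 4.4 z [96.8 97.8 98.7]
-84 129 y -5.2 4.4 z [97.8 98.6 99.7]
-76 137 y -6.6 7.2 z [ 98.2  99.4 100.5]
-68 229 y -17.0 17.0 z [ 99.  100.1 101.1]
-60 129 y -20.1 19.9 z [ 99.9 100.9 102.1]
-52 112 y -20.1 20.1 z [100.3 101.9 102.9]
-44 594 y -20.2 20.2 z [102.5 122.7 135.9]
-36 145 y -20.4 20.3 z [ 98.5 103.5 105.1]
-28 104 y -20.6 20.4 z [103.2 104.4 105.5]
-20 41 y -19.8 19.7 z [103.5 105.  106.1]
-12 26 y -9.6 9.8 z [ 81.6 130.1 130.7]
-4 229 y -9.7 9.5 z [130.  131.3 132.1]
4 220 y -9.8 9.6 z [130.1 131.4 132.2]
12 24 y -9.9 9.7 z [129.1 129.6 130.1]
28 4 y -2.0 1.7 z [112.1 112.3 112.6]
-97.04179864130549
```

The pin has sagged as stated (ring slope about 0.1, tab top 98 mm at f=−90, tab end at −97). I go down and pinch the tab with just the fingertips.

Call:
{"method": "carry_out", "body": {"increments": [[1.3,0,20,0,0,0,-0.5],[0,0,20,0,0,0,-0.5],[0,0,20,0,0,0,-0.5],[0,0,15,0,0,0,-0.5],[0,0,7,0,0,0,-0.5]], "squeeze": 6}}

```text
time: 15.48
tcp_pos: [0.458, 0.0815, 0.073]
eef_rot: [[-0.996, -0.086, -0.001], [-0.086, 0.996, -0.0], [0.001, -0.0, -1.0]]
wrist_force: [-0.3, -0.2, -0.6]
width: 0.0219
grip_force: 0.0
```

Call:
{"method": "carry_out", "body": {"increments": [[0,0,0,0,0,0,-1],[0,0,0,0,0,0,-1],[0,0,0,0,0,0,-1],[0,0,0,0,0,0,-1]], "squeeze": 6}}

```text
time: 15.82
tcp_pos: [0.458, 0.0813, 0.0755]
eef_rot: [[-0.996, -0.085, 0.002], [-0.085, 0.996, 0.001], [-0.002, 0.0, -1.0]]
wrist_force: [0.3, 0.2, -0.2]
width: 0.0099
grip_force: 6.0
```

```bash
python3 ring.py
```

```text
[0.45802884 0.08131135 0.07554228] [-0.996 -0.085 -0.002] [ 0.3  0.2 -0.2] 0.009924016046269267 [-10.1  43.7  -9.  123.8  26.3  14.2  52.6]
tcp in stand [-85.1   1.4]
-100 10 y -3.7 3.0 z [97.3 97.6 98.6]
-92 2831 y -19.4 19.7 z [ 98.4 117.9 135.9]
-84 434 y -12.4 12.6 z [ 98.8 100.  146.4]
-76 569 y -12.5 12.6 z [ 99.7 109.1 144.3]
-68 61 y -5.2 5.4 z [100.1 100.6 101.4]
-44 510 y -17.2 17.3 z [102.5 110.  115.4]
-36 251 y -18.5 18.5 z [ 92.8 103.4 104.8]
-28 11 y -18.6 18.2 z [103.  103.8 104.2]
-12 22 y -10.0 9.9 z [78.4 79.7 81.2]
-97.31604446172891
```

Call:
{"method": "carry_out", "body": {"increments": [[-0.6,0,-4,0,0,0,-1],[-0.4,0,-4,0,0,0,-1],[-0.5,0,-6,0,0,0,-1],[-0.6,0,-6,0,0,0,-1],[0,0,0,0,0,0,-1]]}}

```text
time: 16.28
tcp_pos: [0.4591, 0.0812, 0.096]
eef_rot: [[-0.996, -0.085, 0.0], [-0.085, 0.996, -0.0], [-0.0, -0.0, -1.0]]
wrist_force: [-2.2, -1.4, -1.3]
width: 0.0102
grip_force: 6.0
```

Call:
{"method": "carry_out", "body": {"increments": [[-1.4,0,-6,0,0,0,-1],[-1.8,0,-5.9,0,0,0,-1],[-2.3,0,-5.7,0,0,0,-1],[-2.8,0,-5.5,0,0,0,-1],[0,0,0,0,0,0,-1]]}}

```text
time: 16.7
tcp_pos: [0.469, 0.0823, 0.1191]
eef_rot: [[-0.996, -0.085, 0.002], [-0.085, 0.996, 0.001], [-0.003, 0.001, -1.0]]
wrist_force: [-1.8, -0.8, -0.3]
width: 0.0099
grip_force: 6.1
```

```bash
python3 ring.py
```

```text
[0.46904806 0.08229731 0.11905833] [-0.996 -0.085 -0.003] [-1.8 -0.8 -0.3] 0.009919292019095804 [ -6.7  39.3 -14.1 120.5  23.6  22.6  55.3]
tcp in stand [-74.    1.5]
-84 1115 y -19.1 19.3 z [138.1 145.2 148.5]
-76 220 y -4.9 5.0 z [141.4 143.1 145.3]
-68 184 y -4.9 5.0 z [137.  138.4 139.7]
-60 55 y -5.0 5.1 z [134.1 134.9 135.6]
-44 11 y -3.7 1.5 z [100.9 104.3 108.8]
-36 232 y -6.6 6.7 z [107.5 142.1 143.1]
-28 269 y -6.8 6.7 z [140.5 142.3 143.1]
-20 254 y -6.9 6.9 z [140.1 141.9 142.7]
-12 210 y -10.0 9.9 z [113.4 125.8 141.5]
-4 55 y -9.6 9.5 z [129.2 130.4 131.7]
-86.9635389505401
```

The ring is rising (slope about 30°), forces are small and the head is still at the post. I continue the arc.

Call:
{"method": "carry_out", "body": {"increments": [[-3.3,0,-5.2,0,0,0,-1],[-3.7,0,-4.9,0,0,0,-1],[-4.2,0,-4.5,0,0,0,-1],[-4.5,0,-4.2,0,0,0,-1],[-4.9,0,-3.8,0,0,0,-1]]}}

```text
time: 17.17
tcp_pos: [0.489, 0.084, 0.1411]
eef_rot: [[-0.996, -0.086, 0.001], [-0.086, 0.996, 0.0], [-0.001, 0.0, -1.0]]
wrist_force: [-1.1, -0.9, -1.0]
width: 0.0101
grip_force: 6.0
```

Call:
{"method": "carry_out", "body": {"increments": [[-5.2,0,-3.3,0,0,0,-1],[-5.5,0,-2.8,0,0,0,-1],[-5.7,0,-2.3,0,0,0,-1],[-5.9,0,-1.8,0,0,0,-1],[0,0,0,0,0,0,-1]]}}

```text
time: 17.58
tcp_pos: [0.5125, 0.0861, 0.151]
eef_rot: [[-0.996, -0.085, 0.002], [-0.085, 0.996, 0.001], [-0.003, 0.001, -1.0]]
wrist_force: [-0.6, 0.3, -1.8]
width: 0.0098
grip_force: 6.0
```

Call:
{"method": "carry_out", "body": {"increments": [[-6,0,-1.3,0,0,0,-1],[-6.1,0,-0.8,0,0,0,-1],[-6.1,0,-0.3,0,0,0,-1],[-6.1,0,0.3,0,0,0,-1],[0,0,0,0,0,0,-1]]}}

```text
time: 18.0
tcp_pos: [0.5364, 0.0881, 0.1528]
eef_rot: [[-0.996, -0.085, 0.002], [-0.085, 0.996, 0.001], [-0.002, 0.001, -1.0]]
wrist_force: [0.2, 0.2, -2.1]
width: 0.0095
grip_force: 6.0
```

```bash
python3 ring.py
```

```text
[0.5363841  0.0881129  0.15279132] [-0.996 -0.085 -0.002] [ 0.2  0.2 -2.1] 0.009493900589285214 [ -3.1  39.8 -18.4 107.7  20.3  35.6  60.8]
tcp in stand [-6.4  1.4]
-44 79 y -4.5 4.7 z [123.  132.  136.6]
-36 308 y -7.2 7.1 z [135.6 138.8 139.7]
-28 288 y -6.8 6.9 z [137.2 139.3 140.2]
-20 551 y -20.1 19.9 z [105.8 136.  140.2]
-12 285 y -20.4 20.5 z [105.4 129.2 140.4]
-4 80 y -9.6 9.6 z [130.  131.2 132. ]
4 2 y -9.7 9.7 z [129.6 129.6 129.6]
-41.923563000099705
```

Call:
{"method": "carry_out", "body": {"increments": [[-6,0,1,0,0,0,-1],[-5.9,0,1.5,0,0,0,-1],[-5.7,0,2,0,0,0,-1],[-5.5,0,2.5,0,0,0,-1],[0,0,0,0,0,0,-1]]}}

```text
time: 18.47
tcp_pos: [0.5599, 0.0902, 0.1458]
eef_rot: [[-0.996, -0.085, 0.003], [-0.085, 0.996, 0.001], [-0.003, 0.001, -1.0]]
wrist_force: [2.4, -0.3, 3.0]
width: 0.0096
grip_force: 6.0
```

Call:
{"method": "carry_out", "body": {"increments": [[-5.2,0,3.3,0,0,0,-1],[-4.9,0,3.8,0,0,0,-1],[-4.5,0,4.2,0,0,0,-1],[-4.2,0,4.5,0,0,0,-1],[0,0,0,0,0,0,-1]]}}

```text
time: 18.88
tcp_pos: [0.5791, 0.0919, 0.1296]
eef_rot: [[-0.996, -0.085, 0.004], [-0.085, 0.996, 0.001], [-0.004, 0.001, -1.0]]
wrist_force: [5.6, 0.3, 5.5]
width: 0.0099
grip_force: 6.0
```

```bash
python3 ring.py
```

```text
[0.57905891 0.09189036 0.1296273 ] [-0.996 -0.085 -0.004] [5.6 0.3 5.5] 0.009910493993376662 [ -3.2  44.3 -17.9 101.4  20.7  37.3  62. ]
tcp in stand [36.4  1.4]
-44 233 y -6.8 7.2 z [132.7 135.2 136.7]
-36 445 y -6.8 7.2 z [134.8 136.7 137.7]
-28 434 y -6.9 7.2 z [135.6 137.6 138.7]
-20 595 y -20.3 20.1 z [104.6 137.8 139.4]
-12 681 y -20.6 20.4 z [103.6 112.  128.7]
-4 771 y -20.5 20.4 z [118.4 130.5 131.8]
4 792 y -20.5 20.4 z [126.6 130.7 131.9]
12 418 y -20.6 20.5 z [129.8 136.  139.3]
20 896 y -16.2 16.3 z [112.5 143.5 147.4]
28 196 y -18.3 16.5 z [112.2 147.8 149.5]
-44.868585043139944
```

Call:
{"method": "carry_out", "body": {"increments": [[0,0,0,0,0,0,-0.8],[0,0,0,0,0,0,-0.6],[0,0,0,0,0,0,-0.5],[0,0,0,0,0,0,-0.5],[0,0,-8,0,0,0,-0.5]]}}

```text
time: 19.35
tcp_pos: [0.574, 0.0909, 0.1362]
eef_rot: [[-0.996, -0.086, -0.006], [-0.086, 0.996, -0.001], [0.006, -0.001, -1.0]]
wrist_force: [-0.7, -0.4, 0.5]
width: 0.0223
grip_force: 0.0
```

Call:
{"method": "carry_out", "body": {"increments": [[0,0,-20,0,0,0,-0.5],[0,0,-30,0,0,0,-0.5],[0,0,-30,0,0,0,-0.5],[0,0,0,0,0,0,-0.5],[0,0,0,0,0,0,-0.5]]}}

```text
time: 19.77
tcp_pos: [0.577, 0.0918, 0.2199]
eef_rot: [[-0.996, -0.086, 0.003], [-0.086, 0.996, 0.001], [-0.003, 0.001, -1.0]]
wrist_force: [-0.5, 0.3, -0.5]
width: 0.022
grip_force: 0.0
```

```bash
python3 - <<'E'
from meas import *
im,d,m=grab("wrist"); im2,d2,m2=grab("side")
save("fin.png",np.hstack([cv2.resize(im[90:330,130:390],(433,400)),cv2.resize(im2[130:230,205:297],(367,400))]))
E
sed -i 's/F\[...,0\]<30/F[...,0]<75/; s/range(-100,30,8)/range(-100,75,8)/' ring.py; python3 ring.py
```

```text
[0.57550003 0.09107543 0.21749705] [-0.996 -0.086  0.002] [-1.1 -0.4 -0.1] 0.021885040453981614 [ -1.3  37.5 -21.   97.2  17.   48.5  65.2]
tcp in stand [32.8  0.9]
-44 77 y -7.0 7.0 z [133.2 136.  137.1]
-36 187 y -7.1 7.0 z [134.6 137.1 138.5]
-28 188 y -7.1 7.1 z [135.6 137.9 139.2]
-20 273 y -19.9 19.9 z [104.8 137.9 139.8]
-12 265 y -20.1 20.1 z [ 99.4 108.5 129.5]
-4 305 y -20.4 20.5 z [103.1 130.5 132. ]
4 306 y -20.6 19.7 z [101.9 130.4 131.8]
12 150 y -20.0 20.1 z [100.3 102.2 130.1]
20 173 y -20.4 20.4 z [ 99.  110.4 112.7]
28 108 y -19.5 19.5 z [ 97.4  98.9 110.2]
36 174 y -15.4 15.4 z [96.5 97.7 98.5]
44 67 y -4.4 4.3 z [95.7 96.8 97.6]
52 70 y -4.4 4.4 z [94.8 95.6 96.4]
60 45 y -4.5 4.4 z [93.4 94.4 95.1]
-44.24547299982575
```

View pics/fin.png

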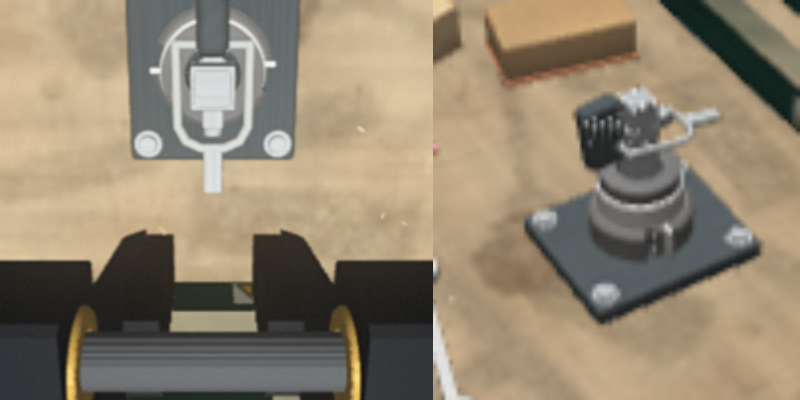

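The wrist half shows the ring round the post at crop (212,90) with its tab pointing forward at (212,170) past the pin's end. The side half agrees. Next I check that the pin is still fully home.

Run:
```python
from meas import *
a=np.radians(5); S=np.array([[np.cos(a),np.sin(a)],[-np.sin(a),np.cos(a)]])
for n in ("wrist","wrist","side"):
    im,d,m=grab(n); P=cloud(m,d)*1000; F=P.copy(); F[...,:2]=(P[...,:2]-[542.9,87.3])@S.T
    top=F[(abs(F[...,0])<18)&(abs(F[...,1])<14)&(F[...,2]>127)&(F[...,2]<134)]
    top=top[top[:,0]>-11.5]
    tip=F[(F[...,0]>12)&(F[...,0]<33)&(abs(F[...,1])<6)&(F[...,2]>103)&(F[...,2]<118)]
    hd=F[(F[...,0]>-60)&(F[...,0]<-11)&(abs(F[...,1])<9)&(F[...,2]>125)&(F[...,2]<145)]
    tab=F[(F[...,0]>40)&(F[...,0]<75)&(abs(F[...,1])<7)&(F[...,2]>85)&(F[...,2]<105)]
    print(n,"post f",top[:,0].min().round(1),top[:,0].max().round(1),"tip",len(tip),np.percentile(tip[:,0],98).round(1),"head f",hd[:,0].min().round(1),hd[:,0].max().round(1),"tab end",tab[:,0].max().round(1))
    if n=="wrist": print(np.polyfit(hd[hd[:,2]>132][:,0],hd[hd[:,2]>132][:,2],1), np.polyfit(tab[:,0],tab[:,2],1))
```

```text
wrist post f -9.7 9.9 tip 195 26.2 head f -43.8 -14.4 tab end 61.7
[8.01733615e-02 1.39746785e+02] [ -0.15585424 103.68119219]
wrist post f -9.7 9.9 tip 196 26.0 head f -43.8 -14.4 tab end 61.8
[8.10177356e-02 1.39827982e+02] [ -0.15586436 103.66417524]
side post f -11.0 9.5 tip 15 25.9 head f -44.0 -14.0 tab end 59.3
```

The pin is home: in its natural sag the head front, tip and tab end all match a shoulder on the post. The ring is at its closed angle and the gripper is clear.

```bash
python3 -c "
from station import manip
print(manip.hand_in())"
```

```text
the job is handed in; nothing more can be done
None
```

The linch pin is through the post's cross hole and, by the last camera measurements, home against the post with the sprung ring snapped shut over its end; the job is handed in with the gripper clear, after about 20 s of the 64 s allowed.

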